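# Snap the lid of the sample case shut all round

### The arm

A 6-joint arm with a two-finger parallel gripper is mounted at the origin on the work surface. World frame = base frame: x ahead of the robot, y to its left, z up, the work surface at z = 0. Lengths are in m, angles in degrees, forces in N, time in s.
With the tool pointing down it reaches from about 0.25 to 0.8 m from the base axis. Payload 8.5 kg.
Tool frame: the origin (TCP) lies midway between the tips of the shut fingers; the grasp point (between the pads) lies 19 mm behind it; z points along the fingers, y is the direction in which the jaws open and shut (so a half turn about z gives the same grasp; the last joint's range is limited). The gripper opens to 85 mm and grips with 20 to 120 N. Pads are 22 mm wide; open, the fingers measure 114 mm over their backs; the gripper's body (76 mm by 85 mm) begins 54 mm behind the grasp point. The pads swing forward as they close: fully open they stand 13 mm farther back than shut.
Start: joints at [-72.995, 13.648, -0.773, 75.585, 0, 90], TCP at [0.154, -0.502, 0.231] pointing down, gripper open.
Joint ranges: [-152.45, 152.45], [-59.26, 108.67], [-65.41, 83.53], [-104.44, 129.93], [-82.83, 76.93], [-180, 180]. Speed limits (degrees/s): [127.2, 127.2, 159.86, 180, 180, 180].

### API

Orientations are given as a 3x3 rotation matrix whose columns are the frame's x, y, z axes.
In Python, from plant import * gives the robot as it stands.
- The arm moves only by the tool servo_tool, never from a script. Its argument "series" is a list of rows, each an object with "xyz": the shift along the tool's x, y, z in m, a list of three; "rot": the turn, a rotation vector about the tool's x, y, z in rad, a list of three. A call has 1 to 8 rows; each row is the pose to reach, as a shift and turn from the pose measured when the call began, along the tool's axes at that moment; what a row does not reach only later rows make up. A row lasts 1/10 s, in which the tool goes at most 50 mm and 8.59 degrees, less where a joint would pass 70% of its speed; a pose out of reach is approached as far as the arm can. A call with a gripper value outside its range is refused whole. "grip" is the opening, from -1 (shut) to 1 (fully open), set as the call begins (left out, the last holds). The fingers move at their own pace and stop on an object; the grip force is fixed at half the most. Time passes only in rows, so rows that repeat a pose let the fingers close. It gives the time, the measured TCP pose, the force and the opening at its end, in the units of the state.
- read_state(): the state, without advancing time (a new reading comes with each control period).
- read_camera(name): name is "scene" or "top"; returns the picture (384x512x3 uint8, red, green, blue); there is no depth.
- camera_info(name): a dict with "fx", "fy", "cx", "cy" (pixels), "k1" (the pictures are not rectified: a ray, as slopes to the right and down, at radius r is drawn at 1 + k1 r^2 times it, then the intrinsics apply), "cam_to_world" (4x4, takes a point from camera to world coordinates). Camera axes: x right, y down, z forward; pixel columns grow to the right and rows downward; lengths in m; the calibration is good to about 2 mm. A picture is of the moment at which its call begins. camera_info takes no time and is no camera call.
- hand_in(): hands the job in, once; it reports no verdict.
The state is a dict: "time": time; "q": joint angles; "qvel": joint speeds; "joint_efforts": joint torques, N m; "eef_pos": TCP position; "ee_rot": TCP orientation; "contact_force": force on the tool from outside, world axes, zero at the start; "torque": the same for the moment, N m; "grip_width": finger opening in m.
Only numpy, scipy, OpenCV 4.12 (cv2) and the standard library are available. Lean on these libraries where they do the work, as an engineer would, in place of code of your own. Each camera call takes 0.05 s, during which the arm holds its last target.

### The job

The lid of the grey sample case is on, but its four rim sections still stand up: press each one down in turn with the fingers until every section has clicked flush with the lid. Only press: do not pick up, tip or drag the case, leave the small things around it standing where they are, and finish with the hand clear.

Things in the scene. Friction and masses are not known exactly. Their poses are not given: they have to be found in the camera images.
- case: grey plastic sample case, loose on the table, about 1.2 kg, 190 x 140 mm over its lid rim (long along its x). Origin: centre of its underside, z up. The lid's middle panel (142 x 92 mm) and four corners are fixed, top 64 mm up, with a fixed knob at the middle (28 mm across, top 84 mm up). Between the corners run four rim sections 24 mm wide, which start 8 mm proud of the panel
- rim_east_top (a point): the middle of the upper face of the rim section on the case's +x side (88 mm long, 24 mm wide, its centre line 83 mm from the case's middle); moves with the section: 72 mm above the table while up, 64 mm when shut
- rim_east (a joint): how far the +x rim section is pressed down, m: 0 sprung up, 0.008 shut, flush with the panel, its stop. Pressed anywhere on its face it resists with 1 to 3 N, rising to about 8 to 10 N some 2 mm down, then gives way, and past about 5 mm it snaps down by itself and stays; let go earlier, it springs back up
- rim_north_top (a point): the middle of the upper face of the rim section on the case's +y side (138 mm long, 24 mm wide, its centre line 58 mm from the case's middle); moves with the section: 72 mm above the table while up, 64 mm when shut
- rim_north (a joint): how far the +y rim section is pressed down, m: 0 sprung up, 0.008 shut, flush with the panel, its stop. Pressed anywhere on its face it resists with 1 to 3 N, rising to about 8 to 10 N some 2 mm down, then gives way, and past about 5 mm it snaps down by itself and stays; let go earlier, it springs back up
- rim_west_top (a point): the middle of the upper face of the rim section on the case's -x side (88 mm long, 24 mm wide, its centre line 83 mm from the case's middle); moves with the section: 72 mm above the table while up, 64 mm when shut
- rim_west (a joint): how far the -x rim section is pressed down, m: 0 sprung up, 0.008 shut, flush with the panel, its stop. Pressed anywhere on its face it resists with 1 to 3 N, rising to about 8 to 10 N some 2 mm down, then gives way, and past about 5 mm it snaps down by itself and stays; let go earlier, it springs back up
- rim_south_top (a point): the middle of the upper face of the rim section on the case's -y side (138 mm long, 24 mm wide, its centre line 58 mm from the case's middle); moves with the section: 72 mm above the table while up, 64 mm when shut
- rim_south (a joint): how far the -y rim section is pressed down, m: 0 sprung up, 0.008 shut, flush with the panel, its stop. Pressed anywhere on its face it resists with 1 to 3 N, rising to about 8 to 10 N some 2 mm down, then gives way, and past about 5 mm it snaps down by itself and stays; let go earlier, it springs back up
- reagent: an amber reagent jar, 42 mm across, 75 mm tall, loose, standing about 25 to 60 mm off the case's rim; leave it alone. Origin at the middle of its underside
- fitting: a brass hose fitting standing up, 30 mm across, 45 mm tall, loose, standing about 25 to 60 mm off the case's rim; leave it alone. Origin at the middle of its underside
- filter_ring: a white plastic filter ring lying flat, 52 mm across, 14 mm high, loose, standing about 25 to 60 mm off the case's rim; leave it alone. Origin at the middle of its underside
- tee: a white plastic tee connector lying down, 56 mm long, 16 mm high, loose, standing about 25 to 60 mm off the case's rim; leave it alone. Origin at the middle of its underside
- screwdriver: a screwdriver lying down, 170 mm long, about 30 mm high, loose, farther off; leave it alone. Origin at the middle of its underside
- beaker: an open glass beaker, 64 mm across, 85 mm tall, loose, farther off; leave it alone. Origin at the middle of its underside

How it is judged (in metres and radians):
At the end, for the whole second after the job is handed in: all four rim sections are snapped down (each joint above 0.0068 m of 0.008), the case stands flat and at rest on the table within 30 mm of where it started, and every small loose thing is within 30 mm of where it stood, with the jar, the brass fitting and the beaker still upright (within 0.2 rad) (value of joint each of rim_east, rim_north, rim_west, rim_south above 0.0068 m and height (world z) of case below 0.004 m and angle between case's own z axis and vertical below 0.05 rad and linear speed of case below 0.02 m/s and distance of each of case, reagent, fitting, filter_ring, tee, screwdriver, beaker from where it was at the start of the episode below 0.03 m and angle between each of reagent, fitting, beaker's own z axis and vertical below 0.2 rad); the robot touches nothing.
It fails at once if the case is pressed with the arm or the gripper's body instead of the fingers (over 3 N) (contact force between the arm and case above 3 N).
It fails at once if the case is lifted (its origin more than 10 mm up) or tipped (more than 0.15 rad) (height (world z) of case above 0.01 m or angle between case's own z axis and vertical above 0.15 rad).
It fails at once if the case is dragged more than 30 mm (distance of case from where it was at the start of the episode above 0.03 m).
It fails at once if a small loose thing is knocked or carried more than 30 mm from its place (distance of any of reagent, fitting, filter_ring, tee, screwdriver, beaker from where it was at the start of the episode above 0.03 m).
It also fails if it takes over 48 s, if anything falls off the work surface, if the arm or the gripper's body presses on something with over 40 N, if the wrist force passes 120 N, or if a joint passes its speed limit or range.

## Working session

There is one attempt and no reset: what is moved stays moved. The work goes in short steps, Python scripts to look and compute and a tool call to move; the robot and the scene stay as the last step left them, time stands still between calls to the robot, and variables do not carry over. Pictures are saved under pics/ and viewed, and the job is handed in when it is done.

Besides the shell and the picture viewer there is one more tool, called as name(argument=value, ...), one argument or row to a line, values as JSON. servo_tool: Moves the arm, as the interface text tells. Its arguments: {"type":"object","properties":{"series":{"type":"array","items":{"type":"object","properties":{"xyz":{"type":"array","items":{"type":"number"}},"rot":{"type":"array","items":{"type":"number"}}}}},"grip":{"type":"number"}},"required":["series"]}

```bash
ls; mkdir -p pics; python3 - <<'E'
from plant import *
import cv2
s=read_state();print(s)
for n in("scene","top"):
    print(n,camera_info(n)); cv2.imwrite(f"pics/{n}0.png",cv2.cvtColor(read_camera(n),cv2.COLOR_RGB2BGR))
E
```

```text
pics
{'time': 0.0, 'q': array([-7.29947960e+01,  1.36802336e+01, -8.16977884e-01,  7.55823916e+01,
        1.71700470e-04,  9.00012359e+01]), 'qvel': array([-0.040691  , -0.03484074, -0.00420319,  0.07889536,  0.03755184,
       -0.04420701]), 'joint_efforts': array([-5.06066353e-04, -5.38774323e+01,  3.46438873e+01,  1.85402058e-02,
        4.27317786e-05,  2.14350155e-05]), 'eef_pos': array([ 0.15342411, -0.50166153,  0.23068399]), 'ee_rot': array([[ 9.56284506e-01,  2.92437652e-01, -4.03457274e-04],
       [ 2.92437930e-01, -9.56283582e-01,  1.32946743e-03],
       [ 2.96676689e-06, -1.38933532e-03, -9.99999035e-01]]), 'contact_force': array([-0.36359829, -0.2339339 ,  0.19400562]), 'torque': array([-0.02139159,  0.00614746, -0.00436171]), 'grip_width': 0.08575295275312773}
scene {'fx': 368.5430094069413, 'fy': 368.5430094069413, 'cx': 248.61966581445702, 'cy': 191.8416205821853, 'k1': -0.04509941209680247, 'cam_to_world': array([[-0.3646915 ,  0.49379239, -0.78941066,  1.44596581],
       [ 0.93108386,  0.20168564, -0.30398315,  0.37177985],
       [ 0.00910823, -0.84586759, -0.53331516,  0.70789678],
       [ 0.        ,  0.        ,  0.        ,  1.        ]])}
top {'fx': 427.6871347053275, 'fy': 427.6871347053275, 'cx': 259.02661039024025, 'cy': 202.99382737347725, 'k1': -0.08883337449078946, 'cam_to_world': array([[-0.02820058, -0.9902145 ,  0.13667471,  0.34589253],
       [-0.99957813,  0.02888558,  0.0030308 ,  0.02513049],
       [-0.00694907, -0.13653158, -0.99061135,  1.32532685],
       [ 0.        ,  0.        ,  0.        ,  1.        ]])}
```

View pics/top0.png

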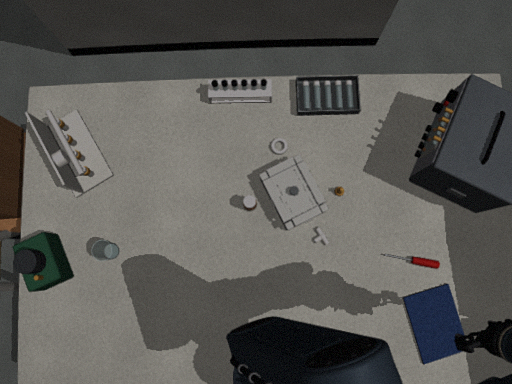

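View pics/scene0.png

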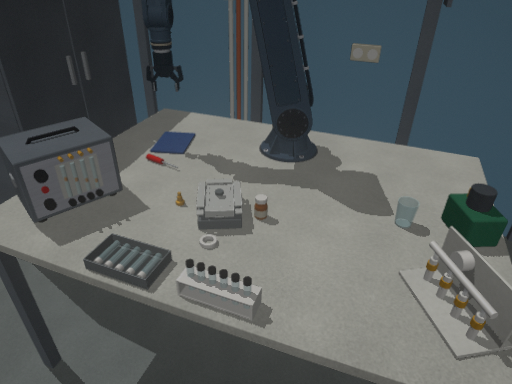

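The top view shows the case around (293,192), with the jar at (249,202), ring at (279,146), fitting at (339,190) and tee at (320,236). I'll zoom in next.

```bash
cat > h.py <<'E'
import numpy as np, cv2
from plant import *
def _K(c): return np.array([[c['fx'],0,c['cx']],[0,c['fy'],c['cy']],[0,0,1.]])
def ray(name,uv):
    c=camera_info(name)
    p=cv2.undistortPoints(np.array([[uv]],float),_K(c),np.array([c['k1'],0,0,0.]))[0,0]
    T=c['cam_to_world']; return T[:3,3],T[:3,:3]@np.array([p[0],p[1],1])
def onz(name,uv,z):
    o,d=ray(name,uv); return o+d*(z-o[2])/d[2]
def proj(name,P):
    c=camera_info(name);T=np.linalg.inv(c['cam_to_world'])
    return cv2.projectPoints(np.atleast_2d(np.asarray(P,float)),cv2.Rodrigues(T[:3,:3])[0],T[:3,3],_K(c),np.array([c['k1'],0,0,0.]))[0][:,0]
E
python3 - <<'E'
import cv2
a=cv2.imread('pics/top0.png')[130:255,225:360]
cv2.imwrite('pics/t0z.png',cv2.resize(a,None,fx=4.7,fy=4.7,interpolation=cv2.INTER_CUBIC))
a=cv2.imread('pics/scene0.png')[165:260,160:290]
cv2.imwrite('pics/s0z.png',cv2.resize(a,None,fx=6,fy=6,interpolation=cv2.INTER_CUBIC))
E
```

```text
(no output)
```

View pics/t0z.png

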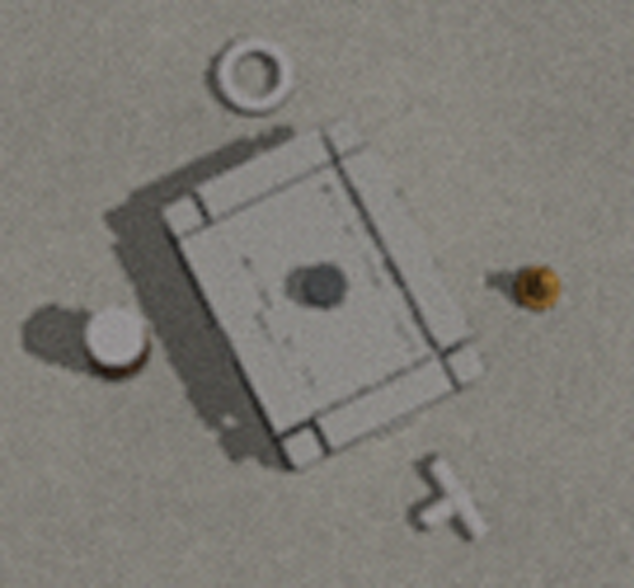

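View pics/s0z.png

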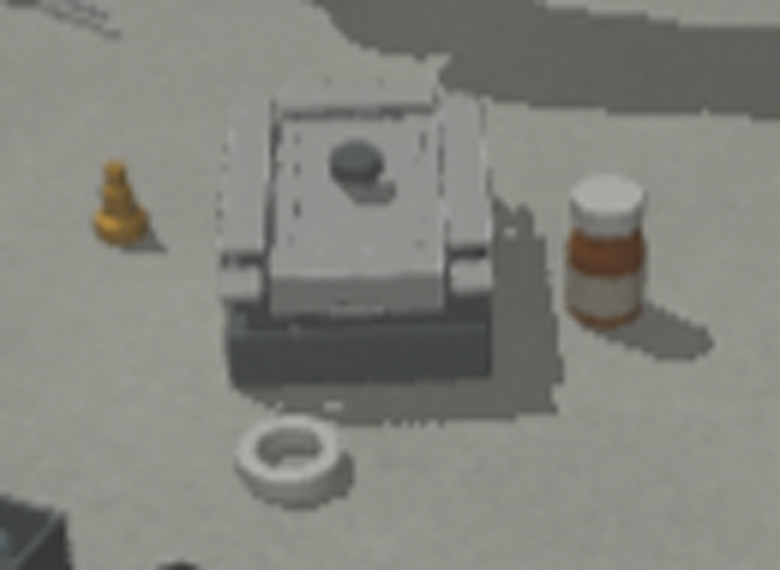

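```bash
python3 - <<'E'
from h import *
z=lambda u,v:(225+(u+.5)/4.7-.5,130+(v+.5)/4.7-.5)
C={k:onz('top',z(*p),.064) for k,p in dict(TL=(164,213),BL=(294,471),BR=(484,371),TR=(347,122)).items()}
for k in C:print(k,C[k].round(4))
d=lambda a,b:(np.linalg.norm(C[a]-C[b]),np.degrees(np.arctan2(*(C[a]-C[b])[1::-1])))
print(d('TL','BL'),d('TR','BR'),d('TL','TR'),d('BL','BR'))
print('cen',sum(C.values())/4,'knob',onz('top',z(323,287),.084))
zs=lambda u,v:(160+(u+.5)/6-.5,165+(v+.5)/6-.5)
print('knob scene',onz('scene',zs(356,155),.084))
print('jar',onz('top',z(116,336),.075),'fit',onz('top',z(537,287),.04),'ring',onz('top',z(252,75),.014),'tee',onz('top',z(445,502),.012))
E
```

```text
TL [0.605  0.0252 0.064 ]
BL [ 0.4376 -0.0518  0.064 ]
BR [ 0.4973 -0.1744  0.064 ]
TR [ 0.6613 -0.0943  0.064 ]
(np.float64(0.18425516557845734), np.float64(24.68442915142166)) (np.float64(0.18251601031527212), np.float64(26.030976299160017)) (np.float64(0.13211399474626234), np.float64(115.23019544024365)) (np.float64(0.13643109084626737), np.float64(115.9645691043009))
cen [ 0.55030007 -0.07385121  0.064     ] knob [ 0.5507983  -0.07297825  0.084     ]
knob scene [ 0.55037678 -0.07468292  0.084     ]
jar [0.5248959  0.05755089 0.075     ] fit [ 0.55407273 -0.21553767  0.04      ] ring [ 0.7080685  -0.03662488  0.014     ] tee [ 0.4181354 -0.1529083  0.012    ]
```

servo_tool(
  grip=-1,
  series=[
    {"xyz": [0.02,-0.01,0],"rot": [0,0,0]},
    {"xyz": [0.06,-0.03,0],"rot": [0,0,-0.03]},
    {"xyz": [0.1,-0.046,0],"rot": [0,0,-0.06]},
    {"xyz": [0.14,-0.064,0],"rot": [0,0,-0.09]},
    {"xyz": [0.18,-0.083,0],"rot": [0,0,-0.12]},
    {"xyz": [0.22,-0.1,0],"rot": [0,0,-0.148]},
    {"xyz": [0.26,-0.12,0],"rot": [0,0,-0.148]},
    {"xyz": [0.3,-0.138,0],"rot": [0,0,-0.148]},
  ],
)

```text
time: 0.9
eef_pos: [0.4008, -0.2803, 0.2308]
ee_rot: [[0.903, 0.43, -0.001], [0.43, -0.903, 0.001], [0.0, -0.002, -1.0]]
contact_force: [-0.3, -1.5, -0.0]
grip_width: -0.0003
```

```bash
cat >> h.py <<'E'
C0=np.array([.5505,-.0737]);EX=np.array([np.cos(np.radians(25.5)),np.sin(np.radians(25.5))]);EY=np.array([-EX[1],EX[0]])
PT=dict(E=C0+.083*EX,W=C0-.083*EX,N=C0+.058*EY,S=C0-.058*EY)
def rep(tz=.1):
    s=read_state();R=s['ee_rot'];print('t',round(s['time'],2),'pos',s['eef_pos'].round(4),'F',s['contact_force'].round(2),'w',round(s['grip_width'],4),'yaw x',np.degrees(np.arctan2(R[1,0],R[0,0])).round(2),'z',R[:,2].round(4))
    for k,p in PT.items(): print(k,(R.T@(np.r_[p,tz]-s['eef_pos'])).round(4))
E
python3 -c "
from h import *
rep()"
```

```text
t 0.9 pos [ 0.4008 -0.2803  0.2308] F [-0.31 -1.48 -0.05] w -0.0003 yaw x 25.49 z [-7.0e-04  1.5e-03 -1.0e+00]
E [ 0.307  -0.1219  0.131 ]
W [ 0.141  -0.1219  0.131 ]
N [ 0.224  -0.1799  0.1311]
S [ 0.224  -0.0639  0.1309]
```

servo_tool(
  series=[
    {"xyz": [0.03,-0.01,0.0]},
    {"xyz": [0.07,-0.02,0.02]},
    {"xyz": [0.11,-0.032,0.05]},
    {"xyz": [0.15,-0.043,0.08]},
    {"xyz": [0.19,-0.054,0.1]},
    {"xyz": [0.215,-0.062,0.12]},
    {"xyz": [0.224,-0.064,0.131]},
    {"xyz": [0.224,-0.064,0.131]},
  ],
)

```text
invalid input at $.series[0]: expected keys xyz, rot
```

```bash
python3 -c "
from h import *
rep(.072)
for n in('top','scene'):
    a=cv2.cvtColor(read_camera(n),cv2.COLOR_RGB2BGR)
    a=a[130:255,225:360] if n=='top' else a[120:260,160:290]
    cv2.imwrite(f'pics/{n}1.png',cv2.resize(a,None,fx=4.2,fy=4.2,interpolation=cv2.INTER_CUBIC))
"
```

```text
t 0.9 pos [ 0.4008 -0.2803  0.2308] F [-0.31 -1.48 -0.05] w -0.0003 yaw x 25.49 z [-7.0e-04  1.5e-03 -1.0e+00]
E [ 0.307  -0.1219  0.159 ]
W [ 0.141  -0.1219  0.159 ]
N [ 0.224  -0.1799  0.1591]
S [ 0.224  -0.0639  0.1589]
```

View pics/scene1.png

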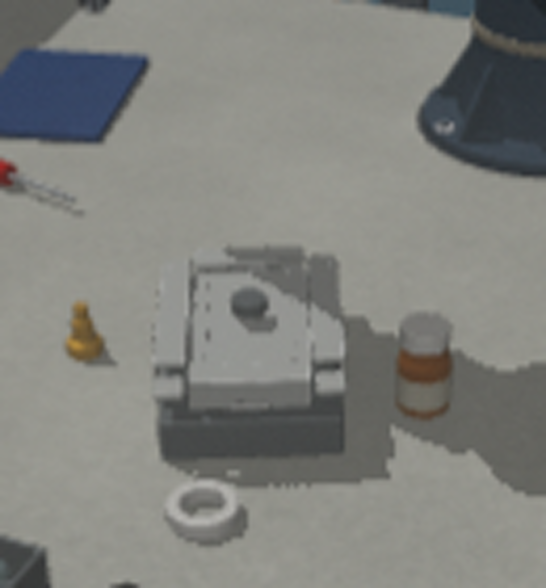

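View pics/top1.png

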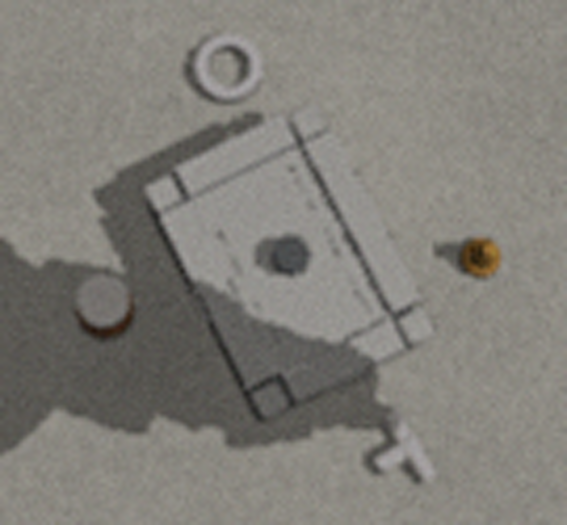

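The move was refused because its rows had no "rot" key, so the arm hasn't moved. The pictures show the same case as before, now partly in the arm's shadow. I'll resend with "rot" filled in.

servo_tool(
  series=[
    {"xyz": [0.03,-0.01,0.0],"rot": [0,0,0]},
    {"xyz": [0.07,-0.02,0.02],"rot": [0,0,0]},
    {"xyz": [0.11,-0.032,0.05],"rot": [0,0,0]},
    {"xyz": [0.15,-0.043,0.08],"rot": [0,0,0]},
    {"xyz": [0.19,-0.054,0.1],"rot": [0,0,0]},
    {"xyz": [0.215,-0.062,0.12],"rot": [0,0,0]},
    {"xyz": [0.224,-0.064,0.131],"rot": [0,0,0]},
    {"xyz": [0.224,-0.064,0.131],"rot": [0,0,0]},
  ],
)

```text
time: 1.8
eef_pos: [0.5761, -0.1231, 0.098]
ee_rot: [[0.9, 0.436, -0.003], [0.436, -0.9, 0.003], [-0.002, -0.004, -1.0]]
contact_force: [0.1, 0.2, 1.6]
grip_width: -0.0001
```

```bash
python3 -c "
from h import *
rep(.072)
for n in('top','scene'):
    a=cv2.cvtColor(read_camera(n),cv2.COLOR_RGB2BGR)
    a=a[130:255,225:360] if n=='top' else a[120:260,160:290]
    cv2.imwrite(f'pics/{n}2.png',cv2.resize(a,None,fx=4.2,fy=4.2,interpolation=cv2.INTER_CUBIC))
"
```

```text
t 1.8 pos [ 0.5761 -0.1231  0.098 ] F [0.11 0.15 1.61] w -0.0001 yaw x 25.85 z [-0.0033  0.0028 -1.    ]
E [ 0.0815 -0.055   0.0261]
W [-0.0844 -0.056   0.0264]
N [-0.0011 -0.1135  0.0265]
S [-0.0018  0.0025  0.026 ]
```

View pics/scene2.png

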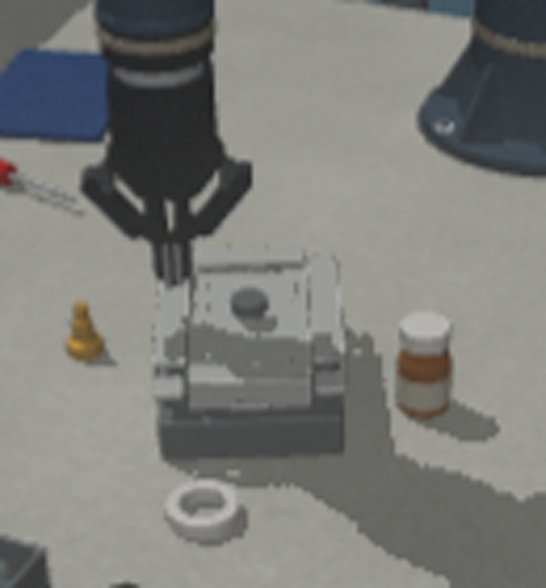

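View pics/top2.png

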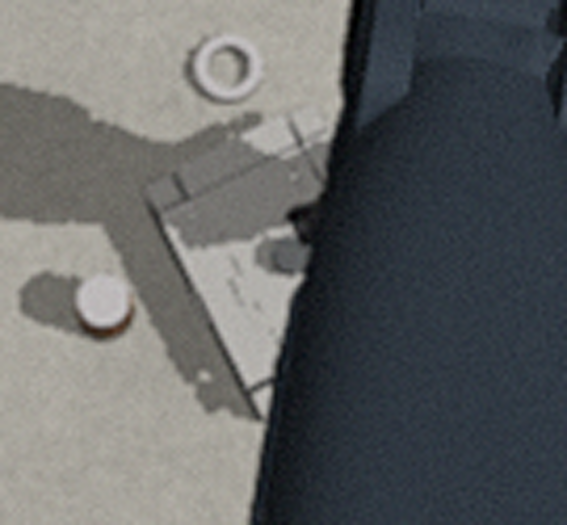

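The fingers hang over the south section, with tips at scene crop (172,280). Next I press down in small steps.

servo_tool(
  series=[
    {"xyz": [-0.002,0.002,0.01],"rot": [0,0,0]},
    {"xyz": [-0.002,0.002,0.02],"rot": [0,0,0]},
    {"xyz": [-0.002,0.002,0.025],"rot": [0,0,0]},
    {"xyz": [-0.002,0.002,0.028],"rot": [0,0,0]},
    {"xyz": [-0.002,0.002,0.03],"rot": [0,0,0]},
  ],
)

```text
time: 2.4
eef_pos: [0.5746, -0.1274, 0.0702]
ee_rot: [[0.901, 0.434, -0.001], [0.434, -0.901, 0.002], [-0.001, -0.002, -1.0]]
contact_force: [-5.0, -2.6, 7.2]
grip_width: -0.0001
```

Contact is at about z 0.071 with a vertical force of 7 N, which matches the expected height. I'll keep pressing.

servo_tool(
  series=[
    {"xyz": [0,0,0.002],"rot": [0,0,0]},
    {"xyz": [0,0,0.004],"rot": [0,0,0]},
    {"xyz": [0,0,0.006],"rot": [0,0,0]},
    {"xyz": [0,0,0.007],"rot": [0,0,0]},
    {"xyz": [0,0,0.007],"rot": [0,0,0]},
  ],
)

```text
time: 2.9
eef_pos: [0.5748, -0.1274, 0.0639]
ee_rot: [[0.901, 0.434, -0.001], [0.434, -0.901, 0.001], [0.0, -0.001, -1.0]]
contact_force: [-2.4, -0.1, 7.6]
grip_width: 0.0002
```

servo_tool(
  series=[
    {"xyz": [0,0,0.001],"rot": [0,0,0]},
    {"xyz": [0,0,-0.01],"rot": [0,0,0]},
    {"xyz": [0,0,-0.03],"rot": [0,0,0]},
    {"xyz": [0,0,-0.04],"rot": [0,0,0]},
    {"xyz": [0,0,-0.04],"rot": [0,0,0]},
  ],
)

```text
time: 3.4
eef_pos: [0.576, -0.1277, 0.1056]
ee_rot: [[0.901, 0.434, 0.003], [0.434, -0.901, 0.001], [0.003, 0.001, -1.0]]
contact_force: [0.6, -0.1, -0.6]
grip_width: 0.0001
```

```bash
python3 -c "
from h import *
rep(.072)
for n in('scene',):
    a=cv2.cvtColor(read_camera(n),cv2.COLOR_RGB2BGR)
    a=a[165:260,160:290]
    cv2.imwrite(f'pics/{n}3.png',cv2.resize(a,None,fx=6,fy=6,interpolation=cv2.INTER_CUBIC))
"
```

```text
t 3.4 pos [ 0.576  -0.1277  0.1056] F [ 0.64 -0.11 -0.6 ] w 0.0001 yaw x 25.72 z [ 2.6e-03  7.0e-04 -1.0e+00]
E [ 0.0834 -0.0594  0.0338]
W [-0.0826 -0.0601  0.0334]
N [ 0.0006 -0.1178  0.0336]
S [ 0.0001 -0.0018  0.0336]
```

View pics/scene3.png

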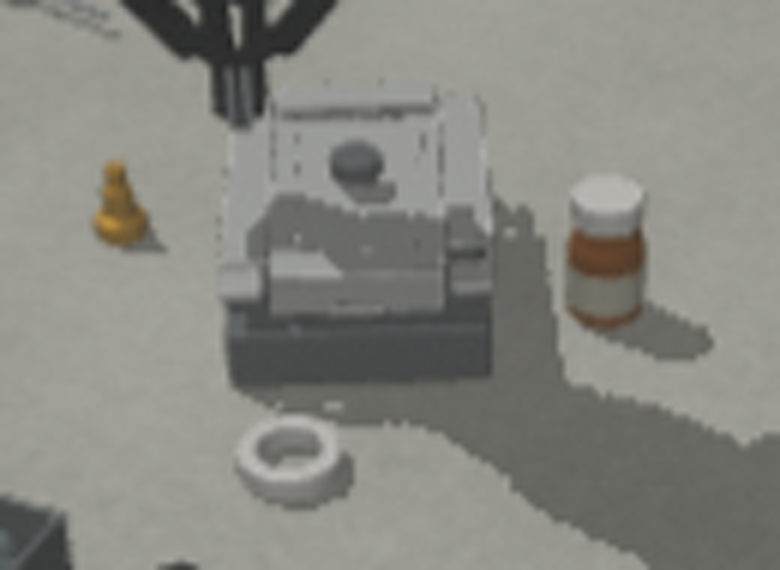

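South is flush: the dark step at its corner (240,260) is gone and the case hasn't moved. The east section is next.

servo_tool(
  series=[
    {"xyz": [0.03,-0.02,0],"rot": [0,0,0]},
    {"xyz": [0.06,-0.042,0],"rot": [0,0,0]},
    {"xyz": [0.083,-0.059,0],"rot": [0,0,0]},
    {"xyz": [0.083,-0.059,0.0],"rot": [0,0,0]},
    {"xyz": [0.083,-0.059,0.01],"rot": [0,0,0]},
    {"xyz": [0.083,-0.059,0.02],"rot": [0,0,0]},
    {"xyz": [0.083,-0.059,0.028],"rot": [0,0,0]},
    {"xyz": [0.083,-0.059,0.028],"rot": [0,0,0]},
  ],
)

```text
time: 4.25
eef_pos: [0.6231, -0.0391, 0.0747]
ee_rot: [[0.901, 0.433, -0.002], [0.433, -0.901, 0.001], [-0.001, -0.002, -1.0]]
contact_force: [-0.3, 0.0, 0.1]
grip_width: 0.0002
```

```bash
python3 -c "
from h import *
rep(.072)"
```

```text
t 4.25 pos [ 0.6231 -0.0391  0.0747] F [-0.34  0.05  0.09] w 0.0002 yaw x 25.66 z [-0.002   0.0012 -1.    ]
E [ 0.0026 -0.      0.0027]
W [-0.1634 -0.0005  0.003 ]
N [-0.0803 -0.0583  0.003 ]
S [-0.0806  0.0577  0.0027]
```

servo_tool(
  series=[
    {"xyz": [0.002,0,0.001],"rot": [0,0,0]},
    {"xyz": [0.002,0,0.003],"rot": [0,0,0]},
    {"xyz": [0.002,0,0.005],"rot": [0,0,0]},
    {"xyz": [0.002,0,0.007],"rot": [0,0,0]},
    {"xyz": [0.002,0,0.009],"rot": [0,0,0]},
    {"xyz": [0.002,0,0.01],"rot": [0,0,0]},
    {"xyz": [0.002,0,0.011],"rot": [0,0,0]},
    {"xyz": [0.002,0,0.0115],"rot": [0,0,0]},
  ],
)

```text
time: 5.05
eef_pos: [0.625, -0.0382, 0.0639]
ee_rot: [[0.901, 0.433, -0.001], [0.433, -0.901, 0.001], [-0.001, -0.002, -1.0]]
contact_force: [-3.2, 0.5, 10.9]
grip_width: -0.0
```

servo_tool(
  series=[
    {"xyz": [0,0,0],"rot": [0,0,0]},
    {"xyz": [0,0,-0.015],"rot": [0,0,0]},
    {"xyz": [0,0,-0.035],"rot": [0,0,0]},
    {"xyz": [0,0,-0.04],"rot": [0,0,0]},
    {"xyz": [-0.03,-0.02,-0.04],"rot": [0,0,0]},
    {"xyz": [-0.06,-0.042,-0.04],"rot": [0,0,0]},
    {"xyz": [-0.083,-0.058,-0.04],"rot": [0,0,0]},
    {"xyz": [-0.083,-0.058,-0.04],"rot": [0,0,0]},
  ],
)

```text
time: 5.85
eef_pos: [0.5212, -0.0214, 0.1035]
ee_rot: [[0.901, 0.434, -0.005], [0.434, -0.901, 0.001], [-0.003, -0.003, -1.0]]
contact_force: [-0.2, -0.2, -0.5]
grip_width: -0.0001
```

```bash
python3 -c "
from h import *
rep(.072)
for n in('scene',):
    a=cv2.cvtColor(read_camera(n),cv2.COLOR_RGB2BGR)
    a=a[165:260,160:290]
    cv2.imwrite(f'pics/{n}4.png',cv2.resize(a,None,fx=6,fy=6,interpolation=cv2.INTER_CUBIC))
"
```

```text
t 5.85 pos [ 0.5212 -0.0214  0.1035] F [-0.19 -0.2  -0.48] w -0.0001 yaw x 25.69 z [-0.0046  0.0015 -1.    ]
E [0.0868 0.0603 0.031 ]
W [-0.0792  0.0597  0.0316]
N [0.004  0.002  0.0315]
S [0.0036 0.118  0.0311]
```

View pics/scene4.png

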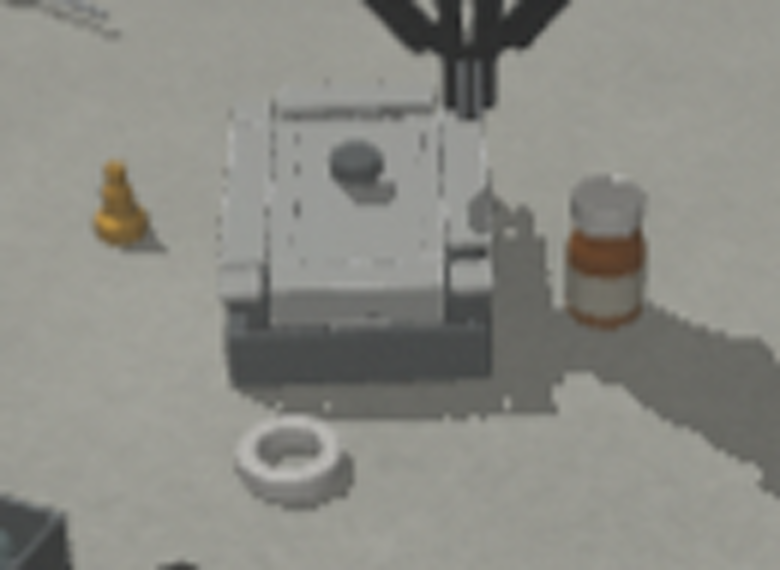

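East has dropped: its front edge moved from y≈270 to about 285. The fingers are now over north, and the jar is clear.

servo_tool(
  series=[
    {"xyz": [0.003,0.002,0.01],"rot": [0,0,0]},
    {"xyz": [0.003,0.002,0.02],"rot": [0,0,0]},
    {"xyz": [0.003,0.002,0.028],"rot": [0,0,0]},
    {"xyz": [0.003,0.002,0.031],"rot": [0,0,0]},
    {"xyz": [0.003,0.002,0.034],"rot": [0,0,0]},
    {"xyz": [0.003,0.002,0.036],"rot": [0,0,0]},
    {"xyz": [0.003,0.002,0.039],"rot": [0,0,0]},
    {"xyz": [0.003,0.002,0.04],"rot": [0,0,0]},
  ],
)

```text
time: 6.7
eef_pos: [0.5273, -0.0221, 0.0638]
ee_rot: [[0.901, 0.433, -0.002], [0.433, -0.901, 0.001], [-0.001, -0.002, -1.0]]
contact_force: [-4.1, -0.6, 11.9]
grip_width: -0.0002
```

servo_tool(
  series=[
    {"xyz": [0,0,0],"rot": [0,0,0]},
    {"xyz": [0,0,-0.015],"rot": [0,0,0]},
    {"xyz": [0,0,-0.035],"rot": [0,0,0]},
    {"xyz": [0,0,-0.04],"rot": [0,0,0]},
    {"xyz": [-0.03,0.02,-0.04],"rot": [0,0,0]},
    {"xyz": [-0.06,0.042,-0.04],"rot": [0,0,0]},
    {"xyz": [-0.084,0.058,-0.04],"rot": [0,0,0]},
    {"xyz": [-0.084,0.058,-0.04],"rot": [0,0,0]},
  ],
)

```text
time: 7.5
eef_pos: [0.475, -0.1129, 0.1033]
ee_rot: [[0.902, 0.431, -0.003], [0.431, -0.902, 0.001], [-0.002, -0.002, -1.0]]
contact_force: [-0.7, 0.4, -0.1]
grip_width: 0.0003
```

```bash
python3 -c "
from h import *
rep(.072)
for n in('scene',):
    a=cv2.cvtColor(read_camera(n),cv2.COLOR_RGB2BGR)
    a=a[165:260,160:290]
    cv2.imwrite(f'pics/{n}5.png',cv2.resize(a,None,fx=6,fy=6,interpolation=cv2.INTER_CUBIC))
"
```

```text
t 7.5 pos [ 0.475  -0.1129  0.1033] F [-0.74  0.38 -0.08] w 0.0003 yaw x 25.51 z [-3.e-03  8.e-04 -1.e+00]
E [ 0.1681 -0.0028  0.0309]
W [ 0.0021 -0.0029  0.0313]
N [ 0.0851 -0.0609  0.0312]
S [0.0851 0.0551 0.031 ]
```

View pics/scene5.png

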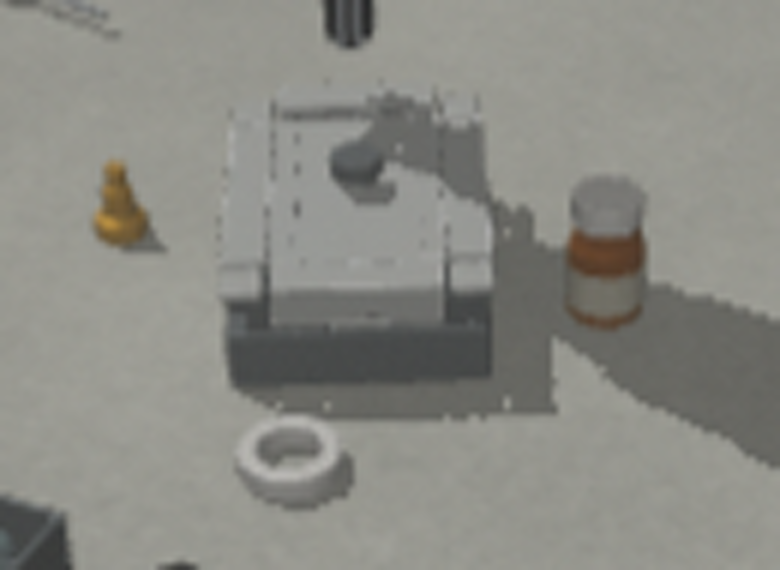

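North is flush: the step at (468,255) is gone. Only west is still up, with its dark band at (330,112).

servo_tool(
  series=[
    {"xyz": [0.002,-0.002,0.01],"rot": [0,0,0]},
    {"xyz": [0.002,-0.002,0.02],"rot": [0,0,0]},
    {"xyz": [0.002,-0.002,0.028],"rot": [0,0,0]},
    {"xyz": [0.002,-0.002,0.031],"rot": [0,0,0]},
    {"xyz": [0.002,-0.002,0.034],"rot": [0,0,0]},
    {"xyz": [0.002,-0.002,0.036],"rot": [0,0,0]},
    {"xyz": [0.002,-0.002,0.039],"rot": [0,0,0]},
    {"xyz": [0.002,-0.002,0.04],"rot": [0,0,0]},
  ],
)

```text
time: 8.35
eef_pos: [0.4773, -0.1091, 0.0637]
ee_rot: [[0.902, 0.431, -0.002], [0.431, -0.902, 0.001], [-0.001, -0.002, -1.0]]
contact_force: [-4.7, 2.0, 17.2]
grip_width: 0.0004
```

Flush. I'll lift and retreat back towards the start side.

servo_tool(
  series=[
    {"xyz": [0,0,0],"rot": [0,0,0]},
    {"xyz": [0,0,-0.015],"rot": [0,0,0]},
    {"xyz": [0,0,-0.04],"rot": [0,0,0]},
    {"xyz": [0,0,-0.08],"rot": [0,0,0]},
    {"xyz": [0,0,-0.12],"rot": [0,0,0]},
    {"xyz": [0,0.03,-0.15],"rot": [0,0,0]},
    {"xyz": [0,0.07,-0.16],"rot": [0,0,0]},
    {"xyz": [0,0.1,-0.16],"rot": [0,0,0]},
  ],
)

```text
time: 9.15
eef_pos: [0.5227, -0.2014, 0.2258]
ee_rot: [[0.902, 0.432, 0.003], [0.432, -0.902, -0.001], [0.002, 0.002, -1.0]]
contact_force: [0.7, 0.7, 0.1]
grip_width: -0.0
```

servo_tool(
  series=[
    {"xyz": [-0.03,0.03,0],"rot": [0,0,0]},
    {"xyz": [-0.06,0.06,0],"rot": [0,0,0]},
    {"xyz": [-0.09,0.09,0],"rot": [0,0,0]},
    {"xyz": [-0.12,0.12,0],"rot": [0,0,0]},
    {"xyz": [-0.14,0.15,0],"rot": [0,0,0]},
    {"xyz": [-0.16,0.18,0],"rot": [0,0,0]},
    {"xyz": [-0.17,0.2,0],"rot": [0,0,0]},
    {"xyz": [-0.17,0.2,0],"rot": [0,0,0]},
  ],
)

```text
time: 9.95
eef_pos: [0.4551, -0.4582, 0.2248]
ee_rot: [[0.903, 0.429, 0.003], [0.429, -0.903, -0.001], [0.002, 0.002, -1.0]]
contact_force: [1.1, -0.7, -1.5]
grip_width: -0.0001
```

```bash
python3 -c "
from h import *
rep(.072)
for n in('scene','top'):
    a=cv2.cvtColor(read_camera(n),cv2.COLOR_RGB2BGR)
    a=a[165:260,160:290] if n=='scene' else a[130:255,225:360]
    cv2.imwrite(f'pics/{n}6.png',cv2.resize(a,None,fx=4.7 if n=='top' else 6,fy=4.7 if n=='top' else 6,interpolation=cv2.INTER_CUBIC))
"
```

```text
t 9.95 pos [ 0.4551 -0.4582  0.2248] F [ 1.1  -0.69 -1.5 ] w -0.0001 yaw x 25.41 z [ 0.0026 -0.0013 -1.    ]
E [ 0.3339 -0.3068  0.1526]
W [ 0.1679 -0.3066  0.1523]
N [ 0.2508 -0.3647  0.1524]
S [ 0.2509 -0.2487  0.1526]
```

View pics/scene6.png

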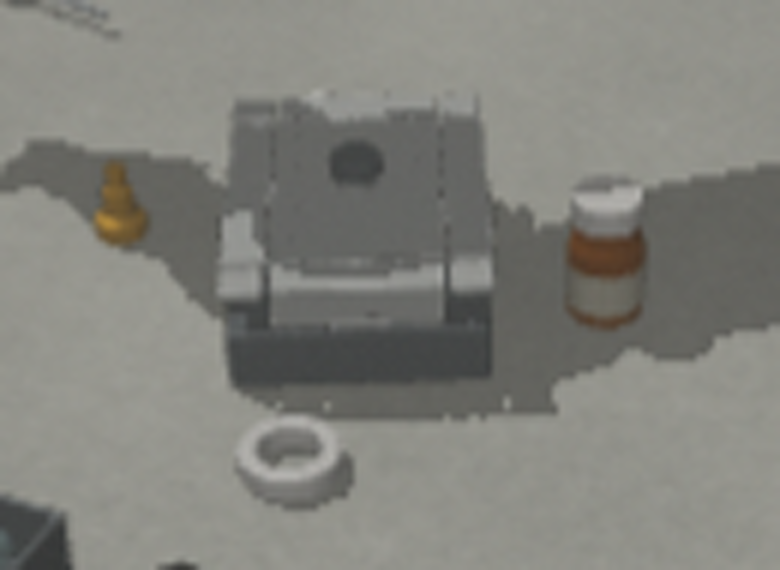

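View pics/top6.png

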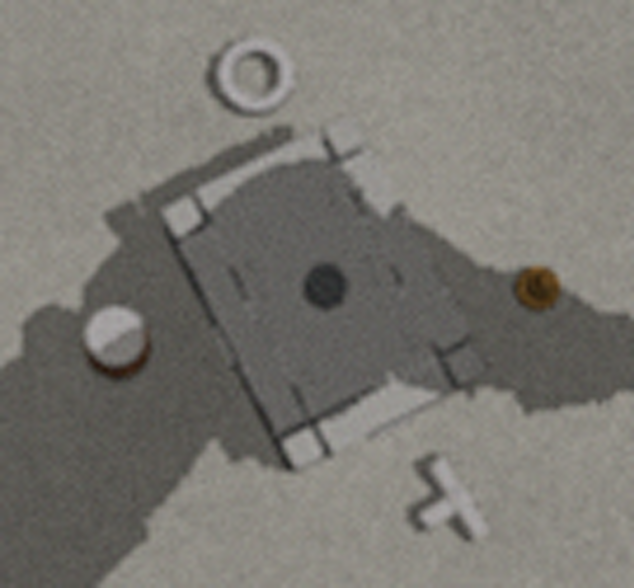

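West's dark band is gone and nothing has moved, but the arm's shadow covers the case. I'll move further off for a clear look.

servo_tool(
  series=[
    {"xyz": [-0.04,0,0],"rot": [0,0,0]},
    {"xyz": [-0.08,0,0],"rot": [0,0,0]},
    {"xyz": [-0.12,0,0],"rot": [0,0,0]},
    {"xyz": [-0.16,0,0],"rot": [0,0,0]},
    {"xyz": [-0.2,-0.02,0],"rot": [0,0,0]},
    {"xyz": [-0.23,-0.04,0],"rot": [0,0,0]},
    {"xyz": [-0.25,-0.06,0],"rot": [0,0,0]},
    {"xyz": [-0.25,-0.06,0],"rot": [0,0,0]},
  ],
)

```text
time: 10.85
eef_pos: [0.2019, -0.5069, 0.2253]
ee_rot: [[0.903, 0.429, 0.002], [0.429, -0.903, 0.0], [0.002, 0.001, -1.0]]
contact_force: [0.1, 0.0, -0.5]
grip_width: -0.0003
```

```bash
python3 -c "
from h import *
rep(.072)
for n in('scene','top'):
    a=cv2.cvtColor(read_camera(n),cv2.COLOR_RGB2BGR)
    cv2.imwrite(f'pics/{n}7f.png',a)
    a=a[165:260,160:290] if n=='scene' else a[130:255,225:360]
    cv2.imwrite(f'pics/{n}7.png',cv2.resize(a,None,fx=4.7 if n=='top' else 6,fy=4.7 if n=='top' else 6,interpolation=cv2.INTER_CUBIC))
"
```

```text
t 10.85 pos [ 0.2019 -0.5069  0.2253] F [ 0.14  0.03 -0.52] w -0.0003 yaw x 25.44 z [ 0.0019  0.     -1.    ]
E [ 0.5836 -0.2417  0.1541]
W [ 0.4176 -0.2415  0.1538]
N [ 0.5006 -0.2996  0.1539]
S [ 0.5007 -0.1836  0.154 ]
```

View pics/scene7.png

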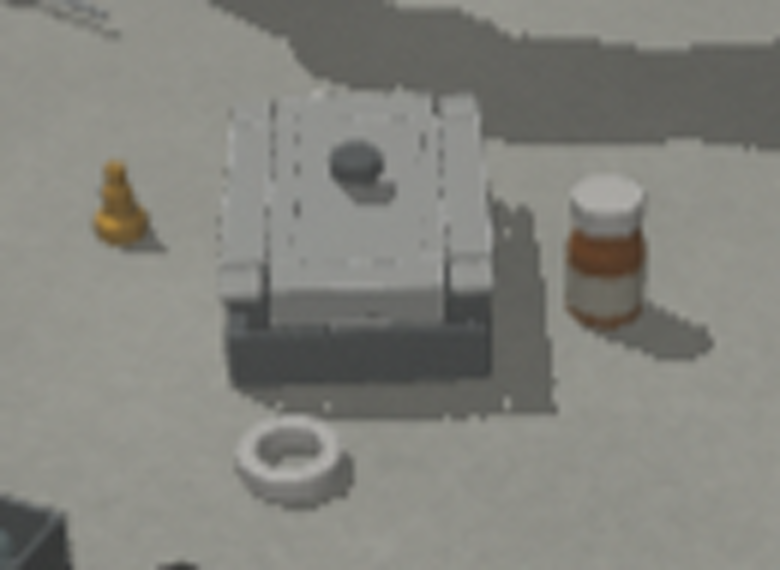

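View pics/top7.png

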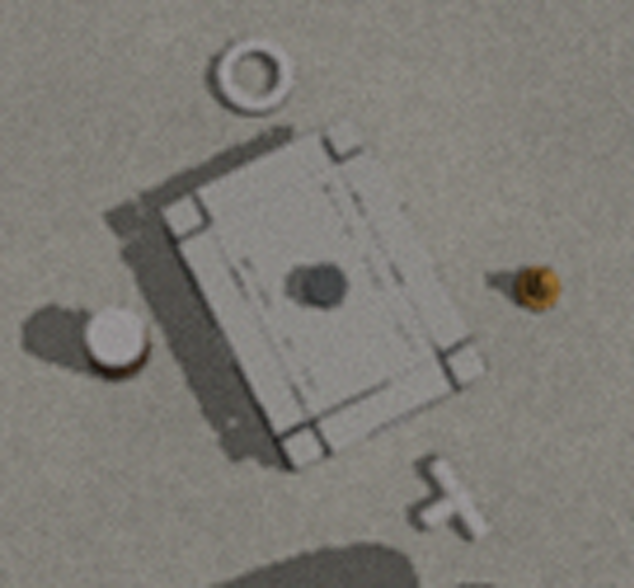

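View pics/top7f.png

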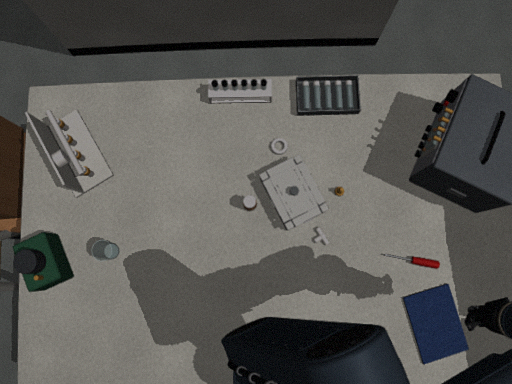

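The lid is level all round. The shadow steps beside all four sections are gone, leaving only thin seams and the corner gaps. The case corners are still at crop (165,212), (295,470) and (482,372), the small things are where they were, and the hand is clear.

```bash
python3 -c "
from plant import *
print(hand_in())"
```

```text
the job is handed in; nothing more can be done
None
```

I pressed all four rim sections down with the shut fingers (south, east, north, west) and handed the job in at about 11 s of the 48 s allowed.

- **Pressing:** each press ended with the fingertips at z ≈ 0.064 m, the flush height. The upward force at the end of the presses was 8 to 17 N.
- **Last pictures:** both camera views show the lid level all round. The case, jar, fitting, ring, tee, screwdriver and beaker show no visible shift. The hand is well clear, and its force reading is near zero.
- **Limits of the checks:** the rim joints can't be read directly, so "snapped shut" rests on the fingertip heights and the pictures. The case sides measured 2 to 6% under the given sizes. I went ahead because the knob, located in both cameras, agreed with the case centre to about 1 mm.
- **Refused move:** one call was rejected for a missing "rot" key. It moved nothing, and I sent it again.

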